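# Roll a fallen jar label-up and rack it under its keeper

### The arm

A 7-joint arm with a two-finger parallel gripper is mounted at the origin on the work surface. World frame = base frame: x ahead of the robot, y to its left, z up, the work surface at z = 0. Lengths are in mm, angles in rad, forces in N, time in s.
With the tool pointing down it reaches from about 350 to 900 mm from the base axis. Payload 7.2 kg.
Tool frame: the origin (TCP) lies on the centre line of the jaws, within the pads' length; the fingertips stand 19 mm ahead of it and the grasp point (between the pads) is the TCP; z points along the fingers, y is the line along which they close (so a half turn about z gives the same grasp; the last joint's range is limited). The gripper opens to 88 mm and grips with 3 to 60 N. Pads are 20 mm wide; open, the fingers measure 115 mm over their backs; the gripper's body (75 mm by 178 mm) begins 61 mm behind the grasp point.
Start: joints at [-1.286, 0.411, -0.013, 1.596, 0.006, 1.134, -0.082], TCP at [215.963, 586.505, 241.653] pointing down, gripper open.
Joint ranges: [-2.95, 2.95], [-0.29, 1.99], [-1.47, 1.44], [0.14, 2.54], [-1.03, 4.17], [0.13, 1.85], [-2.86, 2.86]. Speed limits (rad/s): [2.39, 2.39, 3.01, 3.01, 3.14, 3.14, 3.14].

### API

Orientations are given as [roll, pitch, yaw] about the fixed x, y, z axes, in that order (R = Rz(yaw) Ry(pitch) Rx(roll)).
In Python, from bench import status, optics, workorder gives the robot as it stands.
- The arm moves only by the tool play_rows, never from a script. Its argument "deltas" is a list of rows, each a list of 5 numbers: the closure, from 0 (fully open) to 1 (shut), then the shift along the tool's x, y, z in units of 1 m (1.0 is 1 m), then the turn about the tool's z in units of 90 degrees (1.0 is 90 degrees). In form: [[grip, x, y, z, spin], ...]. A call has 1 to 12 rows; each row is the pose to reach, as a shift and turn from the pose commanded when the call began, along the tool's axes at that moment; what a row does not reach only later rows make up. A row lasts 1/10 s, in which the tool goes at most 50 mm and 8.59 degrees, less where a joint would pass 70% of its speed; a pose out of reach is approached as far as the arm can. A call with a number of a shift or a turn outside -1 to 1 is refused whole. A call with a gripper value outside its range is refused whole. The fingers move at their own pace and stop on an object; "grip_force" is the grip in N (left out, the last holds). Time passes only in rows, so rows that repeat a pose let the fingers close. It gives the time, the measured TCP pose, the force, the opening and the grip force at its end, in the units of the state.
- status.state(): the state, without advancing time (a new reading comes with each control period).
- optics.get_image(name): name is "side" or "top" or "wrist"; returns the picture (400x640x3 uint8, blue, green, red); there is no depth.
- optics.camera_params(name): a dict with "fx", "fy", "cx", "cy" (pixels), "R" (3x3) and "t" (3): a world point X has camera coordinates R X + t. Camera axes: x right, y down, z forward; pixel columns grow to the right and rows downward; lengths in mm; the calibration is good to about 2 mm. A picture is of the moment at which its call begins: read the wrist's pose just before it. camera_params takes no time and is no camera call; for the wrist camera it gives the pose at the moment of the call.
- workorder.job_done(): hands the job in; it is judged then, once.
The state is a dict: "time_s": time; "joint_positions": joint angles; "joint_vel": joint speeds; "effort": joint torques, N m; "position": TCP position; "tcp_rot": TCP orientation; "ft_force": force on the tool from outside, world axes, zero at the start; "torque": the same for the moment, N m; "width": opening from 0.0 (shut) to 1.0 (fully open); "grip_force": force on a finger pad.
Only numpy, scipy, OpenCV 4.12 (cv2) and the standard library are available. Lean on these libraries where they do the work, as an engineer would, in place of code of your own. Each camera call takes 0.05 s, during which the arm holds its last target. There are 200 camera calls.

### The job

A glass jar lies on the counter with its paper label turned underneath. Roll it along the counter, without lifting it, until the label faces straight up; only then pick it up and lay it in the empty cradle of the sloping rack, foot down against the stop, cap at the upper end and label still outward like its neighbour, and let it settle there. Then swing the rack's wire keeper fully down over the jars, leaving the neighbouring jar, bowl, scale and spatula as they are.

Things in the scene. Friction and masses are not known exactly. Their poses are not given: they have to be found in the camera images.
- jar: The jar to rack, about 260 g: amber glass, 50 mm diameter, 105 mm long, plus a steel cap (44 mm diameter, 25 mm long). Origin on its axis midway along the glass. x runs from foot to cap (away from the robot at the start); z points out through the middle of the label, a paper patch 70 mm long round 120 degrees of the glass, at the start 110 to 180 degrees from up, to either side.
- jar_foot (a point): Centre of the jar's flat foot, on its axis, 52.5 mm from jar. The jar lies with its axis 25 mm above the counter and rolls freely without slipping: one full turn per 157 mm.
- jar_cap (a point): Centre of the cap's outer face, on the jar's axis, 77.5 mm from jar towards +x of the jar.
- cradle: The rack's empty cradle, on the robot's right. Origin on a seated jar's axis at the face of the foot stop: jar_foot belongs here. x: up the slope, 30 degrees above level, along a seated jar; z: square off the slope; y: level, left. Grey 90-degree V saddles at x = 5-23 and 82-100 mm; between them room for fingers down to z = -45 mm. Stop top: z = 8 mm. Side rim at y = -64 mm, below z = -15 mm.
- bail (a joint): Angle of the wire keeper (rad): 0 = fully down across the jars, on its stop, parallel to the slope; it starts standing up at 1.75 to 2.15, and grows as it opens (limit 2.3). Its hinge is stiff enough to stay where it is left (0.2 N m, about 2.5 N at the cross-bar).
- bail_bar (a point): Middle of the keeper's cross-bar, a dark steel wire 8 mm thick and 216 mm long, parallel to the cradle's y, 80 mm from the hinge line; wire arms join its ends to the hinge. It moves with the keeper. Closed, it crosses both jars 35 mm above their axes, 55 mm up the slope from the stop.
- bail_pivot (a point): Middle of the keeper's hinge line (parallel to the cradle's y axis): 135 mm up the slope from the stop and 35 mm off the slope above the jars' axes, halfway between the two cradles.
- neighbour: Bystander: an identical jar lying in the rack's left cradle, parallel to the empty one and 100 mm to its left, label outward. Origin midway along its glass, on its axis. Leave it.
- bowl: Bystander: a loose steel bowl 130 mm across, 65 mm high, beyond the jar. Origin: centre of its underside. Leave it.
- scale: Bystander: a white kitchen scale 150 x 190 x 34 mm, to the right. Origin: centre of its underside. Leave it.
- spatula: Bystander: a spatula lying flat to the left of the rack. Leave it.
There are look-alikes about, which are no part of the job. What is shaped like the jar but blue or green is not meant.

How it is judged (in metres and radians):
On the way, in this order (a step that is already met when the one before it is completed fails the run):
1. the jar, still lying on the counter, has been rolled until its label faces up (within 23 degrees) (angle between jar's own z axis and vertical below 0.4 rad and height (world z) of jar below 0.032 m), for 0.2 s.
2. the jar lies in the empty cradle, label outward, foot at the stop, cap at the upper end, before the keeper is swung down (x of jar_foot in the frame of cradle between -0.006 and 0.012 m and y of jar_foot in the frame of cradle between -0.006 and 0.006 m and z of jar_foot in the frame of cradle between -0.006 and 0.006 m and x of jar_cap in the frame of cradle above 0.12 m and angle between the x axis of jar and the x axis of cradle, either way round below 0.08 rad and angle between the z axis of jar and the z axis of cradle, either way round below 0.45 rad and angle between jar's own z axis and vertical below 1.2 rad and linear speed of jar below 0.02 m/s and angular speed of jar below 0.3 rad/s and value of joint bail above 0.8 rad and contact force between jar and the fingers below 0.2 N), for 0.2 s.
At the end, for the whole second after the job is handed in: Jar at rest in the empty cradle: foot within 6 mm sideways and off the slope and at most 12 mm from the stop, axis within 4.5 degrees, cap at the upper end, label within 26 degrees of straight out from the slope; keeper within 0.12 rad of fully down (x of jar_foot in the frame of cradle between -0.006 and 0.012 m and y of jar_foot in the frame of cradle between -0.006 and 0.006 m and z of jar_foot in the frame of cradle between -0.006 and 0.006 m and x of jar_cap in the frame of cradle above 0.12 m and angle between the x axis of jar and the x axis of cradle, either way round below 0.08 rad and angle between the z axis of jar and the z axis of cradle, either way round below 0.45 rad and angle between jar's own z axis and vertical below 1.2 rad and linear speed of jar below 0.02 m/s and angular speed of jar below 0.3 rad/s and value of joint bail below 0.12 rad); the robot touches nothing.
It fails at once if the jar is lifted off the counter while its label is still more than 70 degrees from up (height (world z) of jar above 0.04 m and angle between jar's own z axis and vertical above 1.2 rad).
It fails at once if the neighbouring jar is moved more than 15 mm (distance of neighbour from where it was at the start of the episode above 0.015 m).
It fails at once if the bowl, scale or spatula is moved more than 25 mm (distance of any of bowl, scale, spatula from where it was at the start of the episode above 0.025 m).
It also fails if it takes over 67 s, if anything falls off the work surface, if the arm or the gripper's body presses on something with over 40 N, if the wrist force passes 120 N, or if a joint passes its speed limit or range.

## Working session

There is one attempt and no reset: what is moved stays moved. The work goes in short steps, Python scripts to look and compute and a tool call to move; the robot and the scene stay as the last step left them, time stands still between calls to the robot, and variables do not carry over. Pictures are saved under pics/ and viewed, at most 10 in all, crops included, and the job is handed in when it is done.

Besides the shell and the picture viewer there is one more tool, called after "Call:" as a command line: name --pt "numbers of a row" for each row, then --argument value for the rest. play_rows: Moves the arm, as the interface text tells. Its arguments: {"type":"object","properties":{"deltas":{"type":"array","items":{"type":"array","items":{"type":"number"}}},"grip_force":{"type":"number"}},"required":["deltas"]}

```bash
ls; mkdir -p pics
python3 - <<'E'
from bench import status, optics
import cv2,numpy as np
print(status.state())
for n in ["side","top","wrist"]:
    im=optics.get_image(n); cv2.imwrite(f"pics/{n}0.png",im)
    p=optics.camera_params(n); print(n,p)
E
```

```text
pics
{'time_s': 0.0, 'joint_positions': array([-1.28617435,  0.41187404, -0.0127203 ,  1.5970121 ,  0.00560349,
        1.13428024, -0.08222091]), 'joint_vel': array([-0.00156742, -0.00070986,  0.00063067, -0.00031581,  0.00064708,
        0.00065299, -0.00082372]), 'effort': array([-6.26121237e-04, -5.87952948e+01,  6.40959945e-01, -2.91092402e+01,
       -5.38398384e-02,  1.80683378e-02,  1.76645731e-04]), 'position': array([215.84263486, 586.06208269, 240.83819102]), 'tcp_rot': array([-3.14005841e+00,  1.08602424e-04,  2.78878339e+00]), 'ft_force': array([-0.04641562, -0.64094613,  0.20709703]), 'torque': array([ 0.05293461, -0.06133936,  0.00991375]), 'grip_force': 0.0, 'width': 1.0020916285667174}
side {'fx': 394.21731765050185, 'fy': 394.21731765050185, 'cx': 322.42908050616296, 'cy': 199.15762613654007, 'R': array([[ 0.76233996, -0.6470058 ,  0.01487518],
       [-0.45136528, -0.54801583, -0.70423578],
       [ 0.46379647,  0.53015294, -0.70981032]]), 't': array([-425.97866164,  312.44896424, 1273.78523276])}
top {'fx': 501.1971237101458, 'fy': 501.1971237101458, 'cx': 319.8683303221381, 'cy': 205.248983484811, 'R': array([[ 3.67614190e-03, -9.99777569e-01, -2.07677195e-02],
       [-9.90188395e-01, -7.38220810e-04, -1.39736886e-01],
       [ 1.39690473e-01,  2.10776474e-02, -9.89970860e-01]]), 't': array([  11.15503407,  581.26894102, 1596.52688362])}
wrist {'fx': 319.7628417391126, 'fy': 319.7628417391126, 'cx': 320.68132808002815, 'cy': 202.71565779005073, 'R': array([[ 0.34582961,  0.93829526, -0.00197243],
       [ 0.90832357, -0.33425432,  0.25144052],
       [ 0.23526616, -0.08874718, -0.96787074]]), 't': array([-624.58412988,  -31.15167076,  390.39482024])}
```

View pics/side0.png

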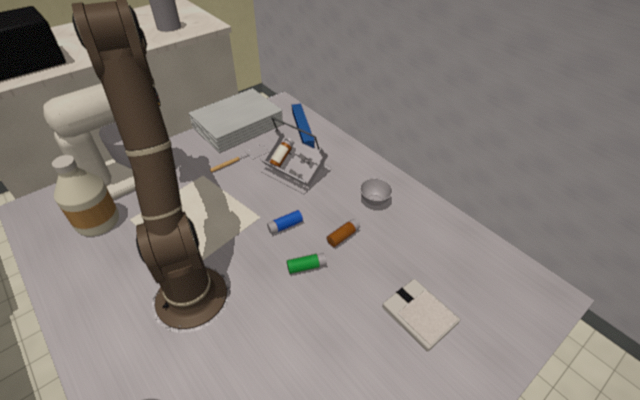

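View pics/top0.png

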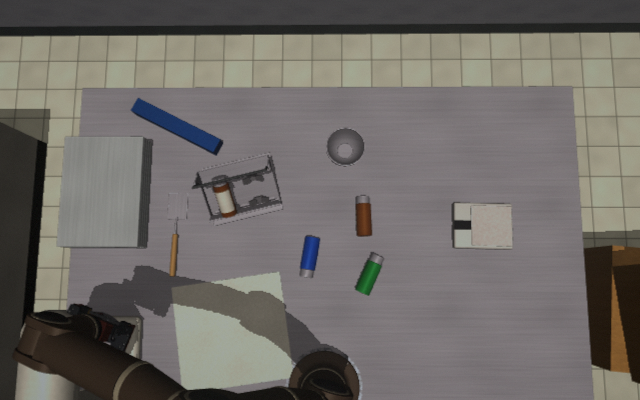

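```bash
cat > h.py <<'E'
import cv2,numpy as np
from bench import status, optics
def grab(n):
    p=optics.camera_params(n); return optics.get_image(n),p
def ray(p,u,v):
    d=np.array([(u-p['cx'])/p['fx'],(v-p['cy'])/p['fy'],1.]); R=p['R']
    return -R.T@p['t'], R.T@d
def onz(p,uv,z):
    c,d=ray(p,*uv); return c+d*(z-c[2])/d[2]
def proj(p,X):
    c=p['R']@np.asarray(X,float)+p['t']; return np.array([p['fx']*c[0]/c[2]+p['cx'],p['fy']*c[1]/c[2]+p['cy']])
def tri(p1,a,p2,b):
    c1,d1=ray(p1,*a);c2,d2=ray(p2,*b)
    s=np.linalg.lstsq(np.c_[d1,-d2],c2-c1,rcond=None)[0]
    A,B=c1+s[0]*d1,c2+s[1]*d2
    return (A+B)/2,np.linalg.norm(A-B)
def amber(im):
    h=cv2.cvtColor(im,cv2.COLOR_BGR2HSV)
    return cv2.inRange(h,(3,140,40),(18,255,255))
def blobs(m,amin=80):
    out=[]
    for c in cv2.findContours(m,cv2.RETR_EXTERNAL,cv2.CHAIN_APPROX_NONE)[0]:
        if cv2.contourArea(c)>amin: out.append((cv2.minAreaRect(c),cv2.contourArea(c)))
    return out
E
python3 - <<'E'
from h import *
im,p=grab("top")
for r,a in blobs(amber(im)): print(r,a,onz(p,r[0],30).round(1))
a=im[130:300,180:400]; 
cv2.imwrite("pics/c1.png",cv2.resize(a,None,fx=3.5,fy=3.5,interpolation=cv2.INTER_CUBIC))
im,p=grab("side")
a=im[90:220,230:410]
cv2.imwrite("pics/c2.png",cv2.resize(a,None,fx=4.4,fy=4.4,interpolation=cv2.INTER_CUBIC))
E
```

```text
((623.0639038085938, 308.59381103515625), (27.789487838745117, 124.8710708618164), 2.6025619506835938) 1538.0 [ 254. -946.   30.]
((173.2900390625, 254.9889678955078), (4.1521477699279785, 40.2075080871582), 3.0127875804901123) 99.5 [418.5 490.5  30. ]
((363.5, 219.0), (32.0, 13.0), 90.0) 384.0 [ 537.5 -130.2   30. ]
```

View pics/c1.png

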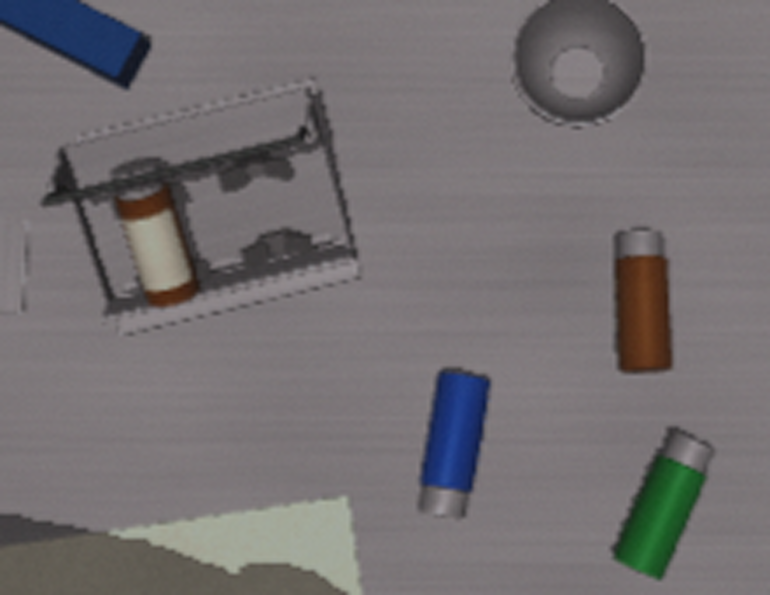

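View pics/c2.png

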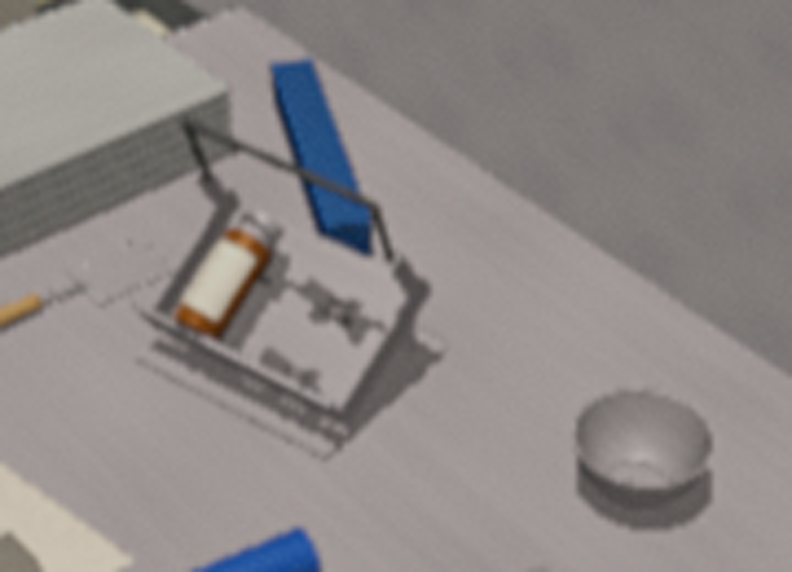

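Run:
```python
from h import *
s=status.state(); p=optics.camera_params("wrist"); c=-p['R'].T@p['t']
y=s['tcp_rot'][2]; X=np.array([np.cos(y),np.sin(y),0]);Y=np.array([np.sin(y),-np.cos(y),0])
d=c-s['position']; print("cam in tool",d@X,d@Y,-d[2], "fwd",p['R'][2]@X,p['R'][2]@Y,p['R'][2,2])
_,p=grab("top"); _,q=grab("side")
c1=lambda u,v:(180+u/3.5,130+v/3.5); c2=lambda u,v:(230+u/4.4,90+v/4.4)
f,k=onz(p,c1(644,370),20),onz(p,c1(640,229),25); print("jar foot,cap",f,k,np.linalg.norm(k-f),np.arctan2(*(k-f)[[1,0]]))
for n,a,b in [("barL",(48,203),(187,124)),("barR",(308,131),(375,205)),("rackL",(63,150),(220,195)),("rackR",(316,88),(415,280)),("nfoot",(172,298),(197,330)),("ncap",(140,168),(262,222)),("stopR",(357,262),(345,408)),("stopL",(107,308),(148,312))]:
    X,e=tri(p,c1(*a),q,c2(*b)); print(n,X.round(1),round(e,1))
```

```text
cam in tool 67.8378507049231 0.6666886139675825 -143.44391740060803 fwd -0.2514074545852363 -0.0015295134353137394 -0.9678801332642514
jar foot,cap [ 483.53789468 -132.04945248   20.        ] [ 616.34914786 -129.09345651   25.        ] 132.93820700464184 0.02225344563333176
barL [607.1 376.7 226.4] 3.2
barR [662.  162.7 232.1] 8.7
rackL [668.4 404.4 104.5] 18.1
rackR [724.9 173.7 111.6] 16.5
nfoot [549.3 303.8  57.7] 7.1
ncap [653.9 325.8 122.9] 4.5
stopR [585.8 130.6  58.7] 14.2
stopL [539.3 368.7  43.6] 1.8
```

Call:
play_rows --pt "0 -0.561 -0.557 0.04 -0.237" --pt "0 -0.561 -0.557 0.04 -0.237" --pt "0 -0.561 -0.557 0.04 -0.237" --pt "0 -0.561 -0.557 0.04 -0.237" --pt "0 -0.561 -0.557 0.04 -0.237" --pt "0 -0.561 -0.557 0.04 -0.237" --pt "0 -0.561 -0.557 0.04 -0.237" --pt "0 -0.561 -0.557 0.04 -0.237" --pt "0 -0.561 -0.557 0.04 -0.237" --pt "0 -0.561 -0.557 0.04 -0.237" --pt "0 -0.561 -0.557 0.04 -0.237" --pt "0 -0.561 -0.557 0.04 -0.237" --grip_force 8

```text
time_s: 1.55
position: [469.8, 41.5, 211.7]
tcp_rot: [3.141, 0.001, -3.122]
ft_force: [1.3, 0.3, 0.2]
width: 1.0
grip_force: 0.0
```

Call:
play_rows --pt "0 -0.077 -0.174 0.012 0" --pt "0 -0.077 -0.174 0.012 0" --pt "0 -0.077 -0.174 0.012 0" --pt "0 -0.077 -0.174 0.012 0" --pt "0 -0.077 -0.174 0.012 0" --pt "0 -0.077 -0.174 0.012 0"

```text
time_s: 2.15
position: [549.3, -129.7, 198.9]
tcp_rot: [3.142, -0.001, -3.124]
ft_force: [0.1, 1.0, 0.2]
width: 1.003
grip_force: 0.0
```

Run:
```python
from h import *
im,p=grab("wrist"); cv2.imwrite("pics/w1.png",im)
s=status.state();print(s['position'],s['tcp_rot'],s['joint_positions'])
for r,a in blobs(amber(im),300): print(r,a)
np.set_printoptions(suppress=True)
m=amber(im); ys,xs=np.where(m); 
for z in (25,): 
    (c,wh,an),a=max(blobs(m,300),key=lambda t:t[1]); b=cv2.boxPoints((c,wh,an)); print([onz(p,q,z).round(1) for q in b])
```

```text
[ 549.17275306 -128.31872581  199.03511028] [ 3.14089227e+00 -7.56763320e-04 -3.12199733e+00] [-0.14402776  0.35902887  0.37078381  1.8166224  -0.15301843  0.99476459
  1.87935941]
((321.5, 176.0), (108.0, 47.0), 90.0) 4762.5
[array([ 483.9, -152.6,   25. ]), array([ 483.1, -107.4,   25. ]), array([ 592.8, -103.4,   25. ]), array([ 593.7, -152.7,   25. ])]
```

View pics/w1.png

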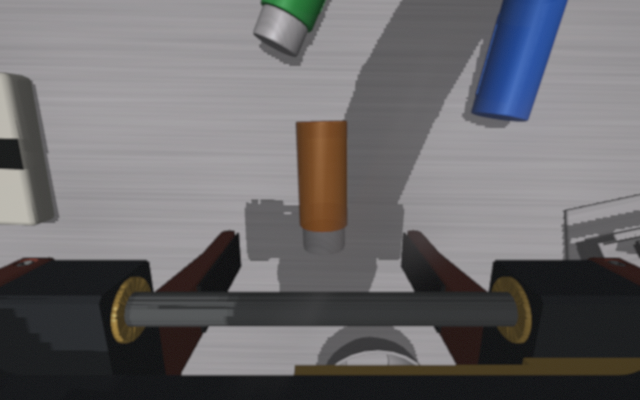

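Call:
play_rows --pt "0 0.015 -0.0015 0.03 0" --pt "0 0.015 -0.0015 0.08 0" --pt "0 0.015 -0.0015 0.13 0" --pt "0 0.015 -0.0015 0.172 0" --pt "0 0.015 -0.0015 0.172 0" --pt "0.2 0.015 -0.0015 0.172 0" --pt "0.3 0.015 -0.0015 0.172 0" --pt "0.36 0.015 -0.0015 0.172 0" --pt "0.36 0.015 -0.0015 0.172 0" --pt "0.36 0.015 -0.0015 0.172 0"

```text
time_s: 3.2
position: [535.2, -130.9, 28.5]
tcp_rot: [3.142, 0.002, -3.122]
ft_force: [-0.5, 0.1, -0.7]
width: 0.643
grip_force: 0.0
```

```bash
cat > lab.py <<'E'
from h import *
import sys
s=status.state();print(s['position'],s['tcp_rot'][2],s['width'],s['ft_force'])
im,p=grab("wrist"); h=cv2.cvtColor(im,cv2.COLOR_BGR2HSV)
if len(sys.argv)>1: cv2.imwrite(sys.argv[1],im)
x,y=s['position'][:2]; yw=s['tcp_rot'][2]
# scan rows: at world x = foot side, colours across the jar
for v in range(20,230,18):
    row=h[v]; g=im[v]
    am=[u for u in range(200,450) if 3<=row[u][0]<=18 and row[u][1]>140]
    pa=[u for u in range(200,450) if row[u][1]<110 and row[u][2]>165]
    print(v,(min(am),max(am),len(am)) if am else None,(min(pa),max(pa),len(pa)) if pa else None, g[322])
E
python3 lab.py pics/w2.png
```

```text
[ 535.16777658 -130.85201171   28.4841026 ] -3.122030690326305 0.6434974009005491 [-0.49276478  0.12149013 -0.72918777]
20 None (200, 449, 184) [175 172 175]
38 None (200, 449, 225) [176 174 176]
56 None (200, 449, 250) [177 174 177]
74 None (200, 437, 238) [173 171 173]
92 None (200, 419, 220) [177 174 176]
110 None (200, 395, 196) [176 174 177]
128 None (200, 386, 187) [176 173 176]
146 None (200, 374, 175) [181 178 181]
164 (271, 370, 100) (200, 266, 67) [ 54  96 147]
182 (272, 365, 94) (200, 267, 68) [ 58 102 153]
200 (273, 371, 98) (200, 268, 69) [ 56  99 150]
218 (274, 372, 99) (200, 270, 29) [ 56  98 150]
```

Call:
play_rows --pt "0.36 0 -0.005 0 0" --pt "0.36 0 -0.013 0 0" --pt "0.36 0 -0.021 0 0" --pt "0.36 0 -0.029 0 0" --pt "0.36 0 -0.037 0 0" --pt "0.36 0 -0.045 0 0" --pt "0.36 0 -0.051 0 0" --pt "0.36 0 -0.055 0 0" --pt "0.36 0 -0.058 0 0" --pt "0.36 0 -0.06 0 0" --pt "0.36 0 -0.06 0 0"

```text
time_s: 4.35
position: [535.7, -190.9, 27.3]
tcp_rot: [3.142, 0.0, -3.122]
ft_force: [-0.2, 0.2, -1.3]
width: 0.641
grip_force: 0.0
```

```bash
python3 lab.py pics/w3.png
```

```text
[ 535.72258931 -190.94237208   27.30637622] -3.122142756837088 0.6410254295522418 [-0.20379276  0.19742886 -1.28132469]
20 None None [163 160 163]
38 None (200, 417, 187) [168 166 169]
56 None (200, 449, 224) [167 164 166]
74 None (200, 403, 115) [165 163 165]
92 None (200, 412, 208) [166 164 166]
110 None (200, 431, 217) [169 167 168]
128 None (200, 393, 193) [167 164 167]
146 None (200, 409, 210) [170 167 171]
164 (263, 365, 103) (200, 374, 61) [32 55 80]
182 (264, 361, 98) (200, 259, 60) [ 43  84 131]
200 (265, 352, 88) (200, 260, 61) [ 46  85 133]
218 (266, 267, 2) (200, 361, 117) [207 220 214]
```

View pics/w3.png

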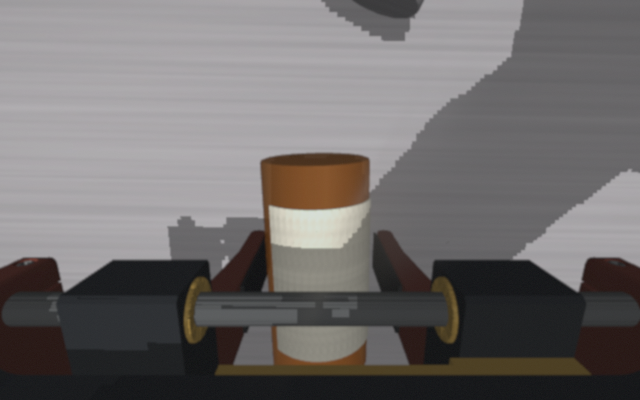

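Run:
```python
import cv2
im=cv2.imread("pics/w3.png")
for v in (212,222,232): print(v,[(u,im[v,u].tolist()) for u in list(range(258,276,2))+list(range(356,378,2))])
```

```text
212 [(258, [166, 163, 166]), (260, [166, 163, 166]), (262, [152, 151, 155]), (264, [70, 82, 104]), (266, [42, 66, 98]), (268, [83, 101, 123]), (270, [160, 175, 181]), (272, [172, 186, 188]), (274, [180, 194, 197]), (356, [171, 184, 188]), (358, [166, 179, 182]), (360, [159, 172, 175]), (362, [155, 168, 171]), (364, [149, 160, 163]), (366, [138, 148, 151]), (368, [117, 125, 129]), (370, [105, 108, 111]), (372, [108, 106, 110]), (374, [107, 106, 109]), (376, [107, 107, 109])]
222 [(258, [109, 107, 108]), (260, [109, 106, 108]), (262, [105, 103, 105]), (264, [67, 74, 89]), (266, [36, 59, 88]), (268, [49, 70, 99]), (270, [145, 158, 165]), (272, [168, 180, 184]), (274, [173, 186, 190]), (356, [167, 180, 183]), (358, [163, 176, 180]), (360, [149, 161, 165]), (362, [114, 122, 125]), (364, [107, 115, 118]), (366, [104, 111, 114]), (368, [100, 107, 110]), (370, [106, 108, 111]), (372, [109, 108, 111]), (374, [107, 107, 110]), (376, [108, 108, 109])]
232 [(258, [30, 32, 51]), (260, [28, 31, 51]), (262, [31, 35, 52]), (264, [34, 45, 65]), (266, [30, 53, 83]), (268, [35, 59, 90]), (270, [109, 124, 139]), (272, [160, 173, 176]), (274, [167, 180, 183]), (356, [134, 144, 147]), (358, [114, 123, 125]), (360, [113, 121, 123]), (362, [110, 119, 121]), (364, [107, 115, 117]), (366, [104, 112, 114]), (368, [99, 107, 108]), (370, [104, 105, 107]), (372, [102, 101, 103]), (374, [88, 88, 90]), (376, [91, 89, 92])]
```

Call:
play_rows --pt "0.36 0 0 -0.03 0" --pt "0.36 0 0 -0.08 0" --pt "0.36 0 0 -0.13 0" --pt "0.3 0 0 -0.18 0" --pt "0.2 0 0 -0.23 0" --pt "0 -0.02 0.04 -0.263 -0.02" --pt "0 -0.162 0.418 -0.263 -0.147" --pt "0 -0.162 0.418 -0.263 -0.147" --pt "0 -0.162 0.418 -0.263 -0.147" --pt "0 -0.162 0.418 -0.263 -0.147" --pt "0 -0.162 0.418 -0.263 -0.147" --pt "0 -0.162 0.418 -0.263 -0.147"

```text
time_s: 5.6
position: [653.4, 130.6, 289.5]
tcp_rot: [3.141, 0.0, -2.891]
ft_force: [0.4, -0.4, -0.4]
width: 0.998
grip_force: 0.0
```

Call:
play_rows --pt "0 -0.05 0.133 0 0" --pt "0 -0.05 0.133 0 0" --pt "0 -0.05 0.133 0 0" --pt "0 -0.05 0.133 0 0"

```text
time_s: 6.0
position: [666.4, 278.9, 287.7]
tcp_rot: [3.137, -0.002, -2.881]
ft_force: [0.3, -0.1, -0.5]
width: 1.001
grip_force: 0.0
```

Run:
```python
from h import *
s=status.state();print(s['position'],s['tcp_rot'])
im,p=grab("wrist"); cv2.imwrite("pics/r1.png",im); import pickle; pickle.dump(p,open("r1.pkl","wb"))
a=im[0:300,100:500]; cv2.imwrite("pics/r1c.png",cv2.resize(a,None,fx=2,fy=2,interpolation=cv2.INTER_CUBIC))
```

```text
[666.40460042 278.86552709 287.68355797] [ 3.13733728e+00 -1.90201046e-03 -2.88082059e+00]
```

View pics/r1c.png

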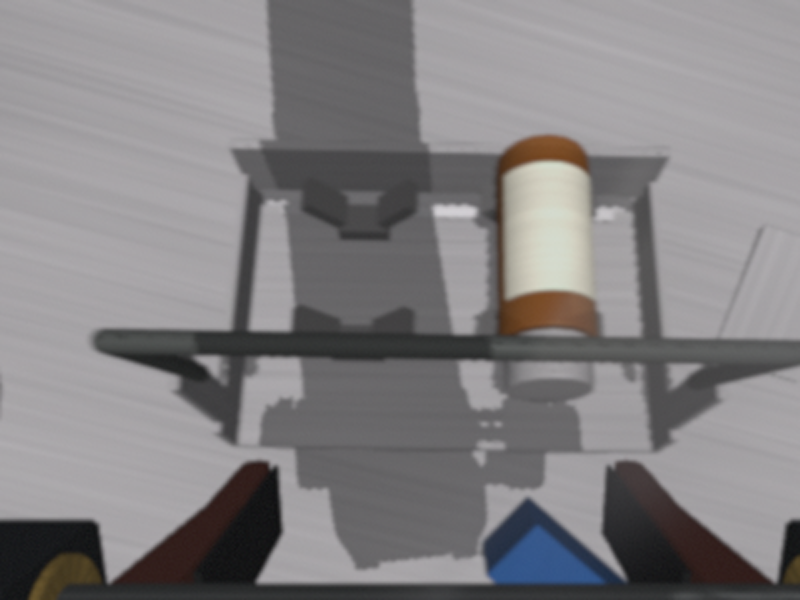

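Call:
play_rows --pt "0 -0.02 -0.04 0 0" --pt "0 -0.04 -0.1 0 0" --pt "0 -0.04 -0.1 0 0" --pt "0 -0.04 -0.1 0 0"

```text
time_s: 6.45
position: [733.5, 176.9, 289.2]
tcp_rot: [-3.139, -0.0, -2.898]
ft_force: [-0.4, 0.5, 0.2]
width: 1.001
grip_force: 0.0
```

Run:
```python
from h import *
s=status.state();print(s['position'],s['tcp_rot'])
im,p=grab("wrist"); cv2.imwrite("pics/r2.png",im); import pickle; pickle.dump(p,open("r2.pkl","wb"))
a=im[0:300,150:550]; cv2.imwrite("pics/r2c.png",cv2.resize(a,None,fx=2,fy=2,interpolation=cv2.INTER_CUBIC))
```

```text
[733.54210326 176.86813775 289.21418529] [-3.13906302e+00 -4.58878972e-04 -2.89799625e+00]
```

View pics/r2c.png

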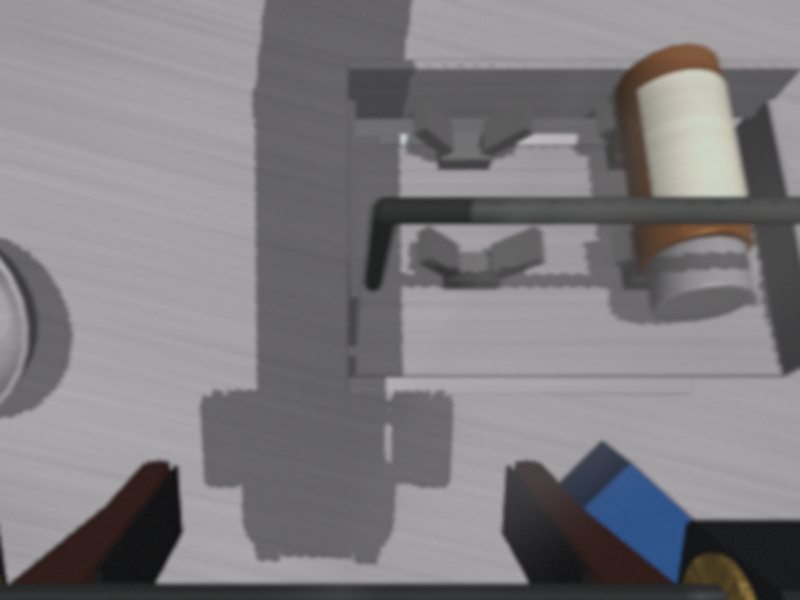

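```bash
cat > rk.py <<'E'
from h import *
import pickle
np.set_printoptions(suppress=True)
p1,p2=pickle.load(open("r1.pkl","rb")),pickle.load(open("r2.pkl","rb"))
D=dict(bar=((97,341),(383,208)),stR=((233,150),(348,66)),stL=((667,157),(799,68)),
 lsR=((303,180),(418,112)),lsL=((416,181),(530,120)),usR=((296,307),(422,230)),usL=((413,308),(543,232)),
 lblkR=((340,238),(438,166)),lblkL=((390,238),(490,166)),reR=((237,445),(350,376)),reL=((655,450),(785,374)))
P={}
for n,(a,b) in D.items():
    P[n],e=tri(p1,(100+a[0]/2,a[1]/2),p2,(150+b[0]/2,b[1]/2)); print(n,P[n].round(1),round(e,1))
for a,b in [("stR","stL"),("reR","reL"),("lsR","lsL"),("usR","usL")]:
    d=P[b]-P[a]; print(a,b,np.linalg.norm(d).round(1),np.arctan2(-d[0],d[1]).round(3))
yw=np.mean([np.arctan2(-(P[b]-P[a])[0],(P[b]-P[a])[1]) for a,b in [("stR","stL"),("reR","reL")]])
print("yaw",yw); h=np.array([np.cos(yw),np.sin(yw),0]); c=np.cos(np.pi/6); 
X=h*c+np.array([0,0,.5]); Z=-h*.5+np.array([0,0,c]); Y=np.cross(Z,X)
for n in P: print(n,(np.array([P[n]@X,P[n]@Y,P[n]@Z])).round(1))
E
python3 rk.py
```

```text
bar [656.2 169.7 240.6] 0.7
stR [583.7 142.9  68.6] 2.0
stL [529.2 366.2  72.6] 0.3
lsR [591.7 182.4  62.2] 5.2
lsL [577.5 242.6  54.7] 9.2
usR [653.1 198.2  97. ] 1.1
usL [638.7 257.3  97.2] 2.7
lblkR [614.8 204.1  40.9] 0.3
lblkL [607.4 232.8  41.8] 0.4
reR [735.7 181.5  94.8] 0.5
reL [677.8 402.6 102.2] 1.0
stR stL 229.9 0.239
reR reL 228.6 0.256
lsR lsL 62.3 0.231
usR usL 60.9 0.239
yaw 0.24761564673112307
bar [ 707.3    3.7 -130.5]
stR [ 554.7   -4.5 -241. ]
stL [ 558.4  225.3 -238.5]
lsR [ 566.6   31.8 -255.3]
lsL [ 563.7   93.6 -262.4]
usR [ 638.9   32.  -256.9]
usL [ 639.4   93.  -256.9]
lblkR [ 580.    47.2 -287.6]
lblkL [ 580.3   76.8 -286.8]
reR [ 703.6   -4.4 -296.8]
reL [ 705.6  224.2 -289.4]
```

Call:
play_rows --pt "1 0.036 0.036 0 0" --pt "1 0.072 0.072 0 0" --pt "1 0.108 0.11 0 0" --pt "1 0.108 0.11 0.01 0" --pt "1 0.108 0.11 0.053 0" --pt "1 0.108 0.11 0.053 0" --pt "1 0.093 0.11 0.053 0" --pt "1 0.083 0.11 0.053 0" --pt "1 0.073 0.11 0.053 0" --pt "1 0.063 0.11 0.053 0" --pt "1 0.054 0.11 0.053 0" --pt "1 0.054 0.11 0.053 0"

```text
time_s: 7.7
position: [654.0, 276.0, 236.0]
tcp_rot: [3.141, 0.001, -2.891]
ft_force: [-0.4, -0.9, -0.5]
width: 0.001
grip_force: 0.0
```

Call:
play_rows --pt "1 0.05 0 -0.01 0" --pt "1 0.1 0 -0.02 0" --pt "1 0.1 -0.05 -0.04 0" --pt "0.5 0.1 -0.1 -0.04 0" --pt "0 0.1 -0.15 -0.04 0" --pt "0 0.1 -0.2 -0.04 0" --pt "0 0.1 -0.25 -0.04 0" --pt "0 0.1 -0.3 -0.04 0" --pt "0 0.1 -0.3 -0.04 0"

```text
time_s: 8.6
position: [631.0, -48.3, 277.0]
tcp_rot: [-3.137, 0.001, -2.901]
ft_force: [0.0, -0.8, 0.0]
width: 0.513
grip_force: 0.0
```

```bash
cat > bail.py <<'E'
from h import *
yw=.2476; h=np.array([np.cos(yw),np.sin(yw),0]); k=np.array([0,0,1.]); Y=np.cross(k,h)
O=np.array([573.4,208.8,62.4]); c=np.cos(np.pi/6); X=h*c+.5*k; Z=-.5*h+c*k
def W(x,y,z): return O+x*X+y*Y+z*Z
def bar(a,y): return W(135-80*np.cos(a),y,35+80*np.sin(a))
if __name__=="__main__":
    s=status.state(); print(s['position'],s['tcp_rot'],s['width'])
    im,p=grab("side"); cv2.imwrite("pics/s_b.png",im); g=cv2.cvtColor(im,cv2.COLOR_BGR2GRAY).astype(float)
    pt,q=grab("top"); g2=cv2.cvtColor(pt,cv2.COLOR_BGR2GRAY).astype(float)
    for G,P in ((g,p),(g2,q)):
        for a in np.arange(-.1,2.35,.05 if 0 else .1):
            v=[]
            for y in np.arange(-50,151,2):
                u=proj(P,bar(a,y)); v.append(G[int(round(u[1])),int(round(u[0]))])
            print(round(a,2),round(np.mean(v)),end="; ")
        print()
E
python3 bail.py
```

```text
[630.99327122 -48.26432934 277.00301971] [-3.13731867e+00  1.26206133e-03 -2.90066996e+00] 0.5126694955037437
-0.1 143; 0.0 142; 0.1 141; 0.2 139; 0.3 138; 0.4 141; 0.5 142; 0.6 137; 0.7 130; 0.8 140; 0.9 148; 1.0 134; 1.1 139; 1.2 124; 1.3 124; 1.4 123; 1.5 117; 1.6 111; 1.7 109; 1.8 114; 1.9 116; 2.0 115; 2.1 92; 2.2 92; 2.3 115; 
-0.1 122; 0.0 123; 0.1 120; 0.2 118; 0.3 117; 0.4 117; 0.5 119; 0.6 121; 0.7 122; 0.8 120; 0.9 121; 1.0 121; 1.1 122; 1.2 122; 1.3 120; 1.4 92; 1.5 81; 1.6 91; 1.7 104; 1.8 108; 1.9 101; 2.0 111; 2.1 71; 2.2 77; 2.3 74;
```

Call:
play_rows --pt "0 0.113 -0.12 0.077 0.141" --pt "0 0.113 -0.12 0.077 0.141" --pt "0 0.113 -0.12 0.077 0.141" --pt "0 0.113 -0.12 0.077 0.141" --pt "0 0.113 -0.12 0.077 0.141" --pt "0 0.113 -0.12 0.077 0.141"

```text
time_s: 9.3
position: [551.1, -182.2, 199.5]
tcp_rot: [3.14, 0.001, -3.111]
ft_force: [0.4, 0.7, 0.7]
width: 1.0
grip_force: 0.0
```

Run:
```python
from h import *
s=status.state();print(s['position'],s['tcp_rot'])
im,p=grab("wrist"); cv2.imwrite("pics/w4.png",im)
m=amber(im); h=cv2.cvtColor(im,cv2.COLOR_BGR2HSV)
for r,a in blobs(m,100): print("amber",[np.round(v,1) for v in r],a)
pa=cv2.inRange(h,(15,8,120),(45,110,255)); pa=cv2.morphologyEx(pa,cv2.MORPH_OPEN,np.ones((3,3)))
for r,a in blobs(pa,300): print("paper",[np.round(v,1) for v in r],a)
for v in (150,160,170,180,190): print(v,[(u,im[v,u].tolist()) for u in range(290,356,3)])
```

```text
[ 551.10453573 -182.15523109  199.5440271 ] [ 3.14036003e+00  6.65447069e-04 -3.11130384e+00]
amber [array([313.5, 176.5]), array([107.,  47.]), np.float64(90.0)] 1404.5
paper [array([318.5, 177.7]), array([74.6, 45.1]), np.float64(88.4)] 2609.0
paper [array([ 41.5, 153.5]), array([133.,  83.]), np.float64(90.0)] 4795.0
paper [array([36., 99.]), array([68., 72.]), np.float64(90.0)] 3962.5
150 [(290, [56, 67, 88]), (293, [31, 57, 89]), (296, [133, 146, 154]), (299, [168, 180, 184]), (302, [174, 188, 191]), (305, [181, 194, 194]), (308, [183, 198, 194]), (311, [186, 200, 195]), (314, [185, 199, 194]), (317, [184, 199, 194]), (320, [181, 196, 195]), (323, [177, 191, 194]), (326, [171, 184, 188]), (329, [163, 175, 179]), (332, [153, 165, 168]), (335, [140, 150, 153]), (338, [118, 126, 129]), (341, [147, 145, 148]), (344, [144, 142, 144]), (347, [103, 101, 103]), (350, [95, 94, 95]), (353, [96, 95, 96])]
160 [(290, [68, 78, 96]), (293, [34, 59, 92]), (296, [117, 130, 143]), (299, [164, 177, 180]), (302, [170, 184, 187]), (305, [176, 190, 192]), (308, [179, 194, 193]), (311, [183, 197, 195
[... 1157 characters left out ...]
[158, 170, 173]), (332, [110, 118, 120]), (335, [99, 105, 107]), (338, [89, 96, 97]), (341, [94, 93, 94]), (344, [94, 93, 95]), (347, [95, 94, 95]), (350, [96, 94, 95]), (353, [95, 94, 95])]
190 [(290, [111, 113, 121]), (293, [34, 59, 90]), (296, [81, 97, 117]), (299, [169, 182, 185]), (302, [177, 191, 193]), (305, [183, 198, 195]), (308, [187, 202, 194]), (311, [190, 203, 195]), (314, [191, 204, 194]), (317, [191, 204, 195]), (320, [186, 201, 194]), (323, [181, 195, 192]), (326, [120, 129, 130]), (329, [109, 117, 118]), (332, [105, 113, 114]), (335, [100, 107, 109]), (338, [89, 95, 96]), (341, [95, 94, 95]), (344, [96, 94, 96]), (347, [96, 94, 96]), (350, [97, 96, 97]), (353, [97, 96, 97])]
```

Call:
play_rows --pt "0 0.016 -0.01 0.03 0.007" --pt "0 0.016 -0.01 0.08 0.007" --pt "0 0.016 -0.01 0.13 0.007" --pt "0 0.016 -0.01 0.173 0.007" --pt "0 0.016 -0.01 0.173 0.007" --pt "0.2 0.016 -0.01 0.173 0.007" --pt "0.3 0.016 -0.01 0.173 0.007" --pt "0.35 0.016 -0.01 0.173 0.007" --pt "0.38 0.016 -0.01 0.173 0.007" --pt "0.38 0.016 -0.01 0.173 0.007"

```text
time_s: 10.35
position: [535.3, -194.4, 27.5]
tcp_rot: [-3.142, 0.002, -3.124]
ft_force: [-0.6, -0.1, -0.0]
width: 0.629
grip_force: 0.0
```

Run:
```python
from h import *
s=status.state();print(s['position'],s['tcp_rot'],s['width'],s['ft_force'])
im,p=grab("wrist"); cv2.imwrite("pics/w5.png",im)
for v in (140,150,160,170,212,222): print(v,[(u,im[v,u].tolist()) for u in list(range(256,282,2))+list(range(354,380,2))])
```

```text
[ 535.26927461 -194.44473819   27.47142517] [-3.14154314e+00  1.52461586e-03 -3.12361695e+00] 0.6287616632903814 [-0.59913889 -0.11723084 -0.03776188]
140 [(256, [171, 168, 171]), (258, [172, 168, 171]), (260, [171, 168, 171]), (262, [171, 168, 170]), (264, [172, 168, 171]), (266, [171, 169, 171]), (268, [172, 168, 171]), (270, [172, 169, 171]), (272, [172, 169, 172]), (274, [172, 169, 171]), (276, [172, 170, 172]), (278, [172, 169, 172]), (280, [171, 168, 170]), (354, [172, 170, 172]), (356, [171, 169, 171]), (358, [172, 170, 172]), (360, [171, 169, 171]), (362, [172, 170, 172]), (364, [171, 169, 171]), (366, [171, 169, 171]), (368, [172, 169, 172]), (370, [172, 169, 172]), (372, [172, 170, 172]), (374, [171, 168, 171]), (376, [171, 169, 170]), (378, [170, 168, 170])]
150 [(256, [170, 167, 171]), (258, [171, 168, 171]), (260, [170, 168, 171]), (262, [170, 167, 170]), (264, [170, 167, 170]), (266, [170, 167, 170]), (268, [169, 167, 170]), (270, [170, 168, 170]), (272, [170, 167, 169]), (274, [169, 167, 169]), (276, [169, 167, 169]), (278, [169, 167, 169]), (280, [169, 167, 170]), (35
[... 2026 characters left out ...]
151]), (374, [106, 113, 115]), (376, [104, 106, 109]), (378, [107, 107, 109])]
222 [(256, [109, 107, 108]), (258, [108, 106, 107]), (260, [108, 106, 107]), (262, [109, 108, 108]), (264, [109, 107, 108]), (266, [108, 105, 107]), (268, [103, 102, 105]), (270, [66, 74, 91]), (272, [40, 62, 91]), (274, [91, 106, 124]), (276, [141, 155, 162]), (278, [164, 177, 180]), (280, [170, 183, 186]), (354, [177, 191, 194]), (356, [176, 189, 193]), (358, [172, 186, 189]), (360, [170, 183, 186]), (362, [167, 180, 184]), (364, [155, 167, 170]), (366, [116, 125, 128]), (368, [110, 118, 121]), (370, [107, 115, 117]), (372, [104, 111, 115]), (374, [102, 108, 111]), (376, [104, 106, 109]), (378, [107, 107, 109])]
```

Call:
play_rows --pt "0.5 0 0 0 0" --pt "0.6 0 0 0 0" --pt "0.6 0 0 0 0" --pt "0.6 0 0 0 0" --pt "0.6 0 0 0 0" --pt "0.6 0 0 -0.005 0" --pt "0.6 0 0 -0.03 0" --pt "0.6 0 0 -0.06 0" --pt "0.6 0 0 -0.09 0" --pt "0.6 0 0 -0.12 0" --pt "0.6 0 0 -0.12 0" --grip_force 25

```text
time_s: 11.5
position: [536.6, -195.3, 150.1]
tcp_rot: [-3.14, 0.006, -3.124]
ft_force: [0.4, -0.7, -2.2]
width: 0.566
grip_force: 24.9
```

Call:
play_rows --pt "0.6 0 0.02 0 0" --pt "0.6 0.01 0.06 0 -0.03" --pt "0.6 0.01 0.1 0 -0.06" --pt "0.6 0.01 0.14 0 -0.09" --pt "0.6 0.01 0.18 0 -0.12" --pt "0.6 0.01 0.22 0 -0.146" --pt "0.6 0.01 0.26 0 -0.146" --pt "0.6 0.01 0.3 0 -0.146" --pt "0.6 0.01 0.34 0 -0.146" --pt "0.6 0.01 0.37 0 -0.146" --pt "0.6 0.01 0.389 0 -0.146" --pt "0.6 0.01 0.389 0 -0.146"

```text
time_s: 12.7
position: [516.3, 197.6, 144.9]
tcp_rot: [3.141, -0.002, -2.889]
ft_force: [0.3, -0.5, -2.5]
width: 0.565
grip_force: 24.9
```

```bash
cat > st.py <<'E'
from h import *
from bail import *
s=status.state(); print(s['position'],s['tcp_rot'],s['width'],s['ft_force'],s['grip_force'])
d=s['position']-O; print("h,y,v",d@h,d@Y,d[2],"slope x,z",d@X,d@Z)
yw=s['tcp_rot'][2]; print("yaw err (rad)",(yw-(.2476-np.pi)))
E
python3 st.py
```

```text
[516.31402017 197.62852375 144.92990018] [ 3.14063117e+00 -2.09265738e-03 -2.88929268e+00] 0.5645538556704884 [ 0.2857393  -0.53794165 -2.52462925] 24.93210732936859
h,y,v -58.08293302815157 3.15972551204047 82.52990017900964 slope x,z -9.036345439184657 100.51445664089204
yaw err (rad) 0.004699975660716671
```

Call:
play_rows --pt "0.6 0 -0.003 0.025 0" --pt "0.6 0 -0.003 0.048 0" --pt "0.6 0 -0.003 0.053 0" --pt "0.6 0 -0.003 0.058 0" --pt "0.6 0 -0.003 0.063 0" --pt "0.6 0 -0.003 0.068 0" --pt "0.6 0 -0.003 0.073 0" --pt "0.6 0 -0.003 0.079 0" --pt "0.6 0 -0.003 0.079 0"

```text
time_s: 13.6
position: [518.0, 190.4, 67.5]
tcp_rot: [-3.141, -0.001, -2.895]
ft_force: [-4.1, -2.0, 0.9]
width: 0.566
grip_force: 25.0
```

```bash
python3 st.py
python3 - <<'E'
from h import *
from bail import *
im,p=grab("side"); im2,p2=grab("wrist"); cv2.imwrite("pics/w6.png",im2)
f=lambda a: cv2.resize(a,(400,300),interpolation=cv2.INTER_CUBIC)
cv2.imwrite("pics/t6.png",np.hstack([f(im[110:230,220:380]),f(im2)]))
E
```

```text
[517.99842615 190.4269955   67.53251254] [-3.14124351e+00 -1.42078019e-03 -2.89509158e+00] 0.5663036131195411 [-4.05082833 -2.01981637  0.90314433] 25.000549256801605
h,y,v -58.214830828145296 -4.234991221320351 5.132512537289948 slope x,z -47.84926610554234 33.55230165660787
yaw err (rad) -0.001098925471380685
```

View pics/t6.png

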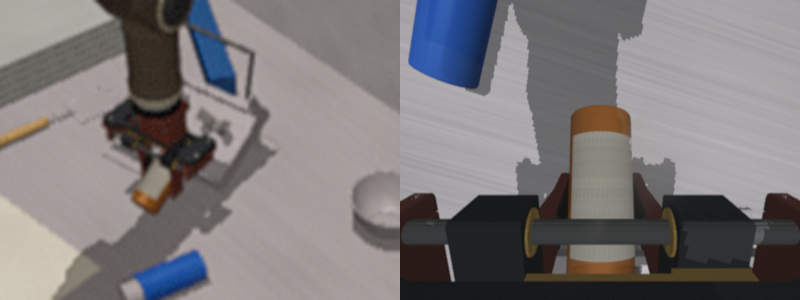

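Call:
play_rows --pt "0.6 0.002 0.004 -0.01 0" --pt "0.6 0.002 0.004 -0.035 0" --pt "0.6 0 0.004 -0.074 0" --pt "0.6 -0.03 0.004 -0.074 0" --pt "0.6 -0.06 0.004 -0.074 0" --pt "0.6 -0.075 0.004 -0.074 0" --pt "0.6 -0.075 0.004 -0.074 0" --pt "0.6 -0.075 0.004 -0.074 0"

```text
time_s: 14.5
position: [590.1, 213.8, 141.9]
tcp_rot: [3.142, 0.0, -2.894]
ft_force: [-0.7, -0.7, -2.0]
width: 0.565
grip_force: 25.0
```

```bash
python3 st.py
python3 - <<'E'
from h import *
im,p=grab("wrist"); cv2.imwrite("pics/w7.png",im)
for v in (145,155,165,175,190,205,220):
    m=amber(im)[v]; u=np.where(m[200:450])[0]+200; print(v,(u.min(),u.max(),len(u)) if len(u) else None)
# side view: neighbour amber & held jar foot
E
```

```text
[590.14531446 213.77944976 141.86459945] [ 3.14152351e+00  4.46374923e-04 -2.89423732e+00] 0.5653357403680703 [-0.6742728  -0.71800387 -1.97664385] 24.999508559703827
h,y,v 17.454992195484632 0.723687651707172 79.46459944864927 slope x,z 54.84876638847344 60.09086572634285
yaw err (rad) -0.0002446640363364949
145 (np.int64(289), np.int64(350), 62)
155 (np.int64(275), np.int64(365), 91)
165 (np.int64(275), np.int64(365), 91)
175 (np.int64(274), np.int64(362), 43)
190 (np.int64(273), np.int64(274), 2)
205 (np.int64(273), np.int64(274), 2)
220 (np.int64(273), np.int64(273), 1)
```

Call:
play_rows --pt "0.6 -0.01 -0.001 0.018 0" --pt "0.6 -0.02 -0.001 0.036 0" --pt "0.6 -0.024 -0.001 0.043 0" --pt "0.6 -0.025 -0.001 0.045 0" --pt "0.6 -0.026 -0.001 0.047 0" --pt "0.6 -0.026 -0.001 0.047 0"

```text
time_s: 15.15
position: [615.7, 219.0, 95.0]
tcp_rot: [3.141, 0.0, -2.894]
ft_force: [0.4, 0.7, -2.1]
width: 0.568
grip_force: 25.0
```

```bash
python3 st.py
```

```text
[615.66441555 219.00697608  95.00499519] [ 3.14142939e+00  4.65241583e-04 -2.89433213e+00] 0.5678439108825135 [ 0.38576203  0.68313853 -2.06467639] 24.999437034130096
h,y,v 43.47699842435353 -0.46237446450935027 32.604995186539945 slope x,z 53.954682709056144 6.49825490963617
yaw err (rad) -0.00033947874234208086
```

No contact yet; continue in small steps along the slope normal.

Call:
play_rows --pt "0.6 -0.001 0 0.0017 0" --pt "0.6 -0.002 0 0.0035 0" --pt "0.6 -0.002 0 0.0035 0"

```text
time_s: 15.45
position: [617.7, 219.5, 91.0]
tcp_rot: [3.142, 0.0, -2.894]
ft_force: [-0.1, -0.5, -3.1]
width: 0.564
grip_force: 25.0
```

Call:
play_rows --pt "0.6 -0.0005 0 0.001 0" --pt "0.6 -0.001 0 0.0018 0" --pt "0.6 -0.001 0 0.0018 0"

```text
time_s: 15.75
position: [618.4, 219.9, 89.4]
tcp_rot: [3.141, -0.0, -2.894]
ft_force: [-3.9, 0.7, 1.8]
width: 0.563
grip_force: 25.0
```

```bash
python3 st.py
```

```text
[618.35700824 219.90203621  89.39695181] [ 3.14128466e+00 -4.82716233e-04 -2.89407186e+00] 0.5629715781264196 [-3.90175622  0.70112505  1.82870517] 25.000363290309906
h,y,v 46.30683562110323 -0.2545054783537827 26.996951806179688 slope x,z 53.6013719198354 0.22662827834417965
yaw err (rad) -7.920750581957847e-05
```

Call:
play_rows --pt "0.6 -0.0005 0 0.001 0" --pt "0.6 -0.0005 0 0.001 0" --pt "0.45 -0.0005 0 0.001 0" --pt "0.42 -0.0005 0 0.001 0" --pt "0.4 -0.0005 0 0.001 0" --pt "0.35 -0.0005 0 0.001 0" --pt "0.3 -0.0005 0 0.001 0" --pt "0.25 -0.0005 0 0.001 0" --pt "0.2 -0.0005 0 0.001 0" --pt "0.2 -0.0005 0 0.001 0" --grip_force 6

```text
time_s: 16.75
position: [619.2, 219.8, 88.2]
tcp_rot: [-3.142, 0.0, -2.894]
ft_force: [0.4, 0.5, 0.5]
width: 0.8
grip_force: 0.0
```

```bash
python3 st.py;  python3 - <<'E'
from h import *
im,p=grab("wrist"); cv2.imwrite("pics/w8.png",im)
for v in (135,145,155,165,175,190,205,220):
    m=amber(im)[v]; u=np.where(m[200:450])[0]+200; print(v,(u.min(),u.max(),len(u)) if len(u) else None)
E
```

```text
[619.16128224 219.81653252  88.15625039] [-3.14157405e+00  7.46202717e-05 -2.89435547e+00] 0.7999557138932117 [0.39965056 0.53384249 0.52950159] 0.0
h,y,v 47.06562693382014 -0.5345113488321075 25.7562503887769 slope x,z 53.63815376411779 -1.2272463239964508
yaw err (rad) -0.00036281232297952215
135 None
145 (np.int64(289), np.int64(355), 67)
155 (np.int64(277), np.int64(366), 90)
165 (np.int64(276), np.int64(367), 92)
175 (np.int64(276), np.int64(364), 16)
190 (np.int64(275), np.int64(276), 2)
205 (np.int64(274), np.int64(275), 2)
220 (np.int64(274), np.int64(275), 2)
```

Call:
play_rows --pt "0.2 0.012 0 -0.02 0" --pt "0.15 0.024 0 -0.042 0" --pt "0.1 0.036 0 -0.07 0" --pt "0 0.036 0 -0.11 0" --pt "0 0.036 0 -0.16 0" --pt "0 0.03 0.01 -0.21 0" --pt "0 -0.01 0.03 -0.215 0" --pt "0 -0.04 0.04 -0.215 0" --pt "0 -0.04 0.04 -0.215 0" --pt "0 -0.04 0.04 -0.215 0"

```text
time_s: 17.8
position: [648.0, 268.2, 302.1]
tcp_rot: [-3.141, -0.001, -2.894]
ft_force: [-0.1, -0.9, 0.5]
width: 0.999
grip_force: 0.0
```

```bash
python3 st.py;  python3 - <<'E'
from h import *
from bail import *
im,p=grab("wrist"); cv2.imwrite("pics/w9.png",im)
print([proj(p,W(x,y,0)).round(1).tolist() for x,y in ((0,0),(105,0),(0,100),(105,100))])
cv2.imwrite("pics/w9c.png",cv2.resize(im[0:300,120:520],None,fx=2,fy=2,interpolation=cv2.INTER_CUBIC))
m=amber(im); hs=cv2.cvtColor(im,cv2.COLOR_BGR2HSV)
for v in range(50,230,10):
    g=cv2.inRange(hs,(8,8,90),(45,255,255))[v]; a=m[v]; u=np.where(g[100:560])[0]+100; w=np.where(a[100:560])[0]+100
    seg=lambda t:[(int(q[0]),int(q[-1])) for q in np.split(t,np.where(np.diff(t)>2)[0]+1) if len(q)>1]
    print(v,"jar",seg(u),"amb",seg(w))
E
```

```text
[647.98459351 268.22773928 302.12957798] [-3.14078865e+00 -1.49935138e-03 -2.89425287e+00] 0.999213932759409 [-0.14067762 -0.88876124  0.49191856] 0.0
h,y,v 86.87444012400027 39.336362792197214 239.72957798298566 slope x,z 195.1002610784272 164.1746845097881
yaw err (rad) -0.0002602154258317668
[[286.6, 102.8], [283.7, 190.2], [373.9, 102.8], [378.3, 190.1]]
50 jar [(533, 550)] amb []
60 jar [(530, 546)] amb []
70 jar [(526, 541)] amb []
80 jar [(519, 537)] amb []
90 jar [(276, 293), (366, 386), (515, 533)] amb []
100 jar [(268, 303), (360, 395)] amb [(266, 305), (355, 394)]
110 jar [(266, 306), (355, 397)] amb []
120 jar [(265, 306), (356, 398)] amb []
130 jar [(264, 306), (356, 398)] amb []
140 jar [(262, 305), (356, 398)] amb []
150 jar [(262, 305), (356, 399)] amb []
160 jar [(261, 305), (356, 400)] amb []
170 jar [(263, 304), (358, 400)] amb [(262, 301), (356, 367)]
180 jar [(263, 300), (359, 401)] amb [(261, 305), (356, 360)]
190 jar [] amb []
200 jar [] amb []
210 jar [] amb []
220 jar [] amb []
```

View pics/w9c.png

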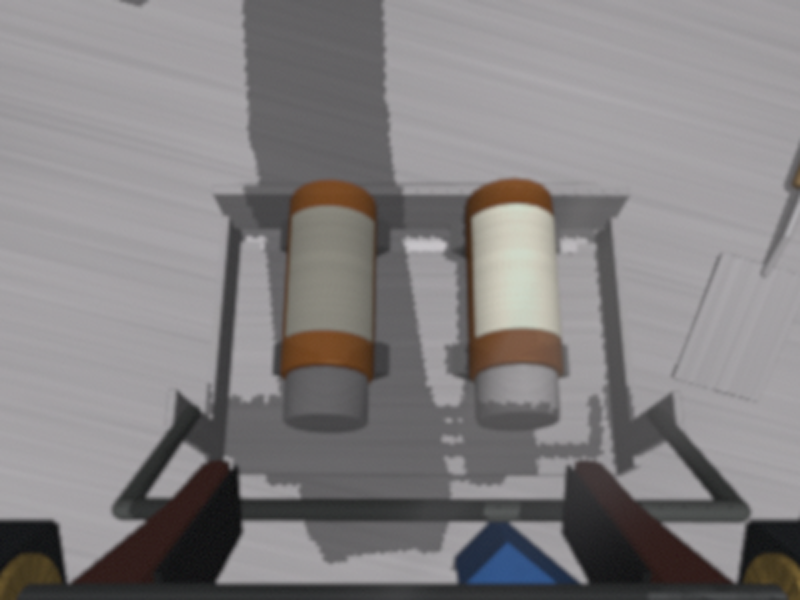

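Call:
play_rows --pt "1 -0.03 0.011 0 0" --pt "1 -0.048 0.011 0 0" --pt "1 -0.048 0.011 0.02 0" --pt "1 -0.048 0.011 0.06 0" --pt "1 -0.04 0.011 0.06 0" --pt "1 -0.031 0.011 0.06 0" --pt "1 -0.015 0.011 0.062 0" --pt "1 0 0.011 0.065 0" --pt "1 0.013 0.011 0.072 0" --pt "1 0.025 0.011 0.08 0" --pt "1 0.033 0.011 0.088 0" --pt "1 0.04 0.011 0.097 0"

```text
time_s: 19.05
position: [607.1, 269.6, 209.7]
tcp_rot: [3.14, 0.006, -2.894]
ft_force: [0.9, 0.5, 0.8]
width: 0.011
grip_force: 0.9
```

```bash
python3 st.py; python3 bail.py|tail -2
```

```text
[607.10696483 269.57792513 209.72410384] [ 3.13986628  0.00560745 -2.89435536] 0.01116370190256483 [0.91439074 0.52830819 0.80220377] 0.8837620541453362
h,y,v 47.57434078473695 50.663574293754046 147.32410384422434 slope x,z 114.86263960999247 103.79924612650649
yaw err (rad) -0.000362701547927724
-0.1 129; 0.0 130; 0.1 130; 0.2 129; 0.3 125; 0.4 123; 0.5 124; 0.6 118; 0.7 113; 0.8 119; 0.9 128; 1.0 120; 1.1 73; 1.2 84; 1.3 102; 1.4 101; 1.5 94; 1.6 85; 1.7 67; 1.8 60; 1.9 62; 2.0 68; 2.1 65; 2.2 62; 2.3 66; 
-0.1 66; 0.0 66; 0.1 65; 0.2 66; 0.3 65; 0.4 65; 0.5 64; 0.6 64; 0.7 63; 0.8 63; 0.9 63; 1.0 55; 1.1 37; 1.2 39; 1.3 40; 1.4 37; 1.5 37; 1.6 37; 1.7 41; 1.8 41; 1.9 42; 2.0 50; 2.1 57; 2.2 59; 2.3 59;
```

Call:
play_rows --pt "1 -0.008 0 -0.007 0" --pt "1 -0.008 0 -0.042 0" --pt "1 0.015 0 -0.045 0" --pt "1 0.015 0 -0.035 0" --pt "1 0.018 0 -0.018 0" --pt "1 0.023 0 -0.003 0" --pt "1 0.026 0 0.012 0" --pt "1 0.0275 0 0.024 0" --pt "1 0.026 0 0.037 0" --pt "1 0.023 0 0.048 0" --pt "1 0.02 0 0.056 0" --pt "1 0.018 0 0.06 0"

```text
time_s: 20.35
position: [589.5, 264.9, 145.1]
tcp_rot: [-3.141, -0.001, -2.894]
ft_force: [-1.0, -0.4, 1.8]
width: 0.002
grip_force: 0.7
```

```bash
python3 st.py; python3 bail.py|tail -2
```

```text
[589.52300783 264.8683966  145.0646818 ] [-3.14125832e+00 -7.62330085e-04 -2.89438423e+00] 0.0022754642861114315 [-1.00429926 -0.44833439  1.79811872] 0.7296252879314125
h,y,v 29.372433520606556 50.40710889897166 82.66468179886388 slope x,z 66.76961449924681 56.90349767326995
yaw err (rad) -0.0003915769569484695
-0.1 74; 0.0 84; 0.1 100; 0.2 113; 0.3 116; 0.4 114; 0.5 113; 0.6 106; 0.7 99; 0.8 96; 0.9 78; 1.0 60; 1.1 63; 1.2 45; 1.3 37; 1.4 41; 1.5 44; 1.6 41; 1.7 41; 1.8 55; 1.9 71; 2.0 81; 2.1 82; 2.2 84; 2.3 87; 
-0.1 37; 0.0 36; 0.1 36; 0.2 37; 0.3 37; 0.4 37; 0.5 36; 0.6 36; 0.7 36; 0.8 36; 0.9 37; 1.0 41; 1.1 41; 1.2 41; 1.3 40; 1.4 38; 1.5 37; 1.6 42; 1.7 52; 1.8 54; 1.9 53; 2.0 58; 2.1 60; 2.2 65; 2.3 78;
```

Nearly down; press a little further in small steps until the stop is felt.

Call:
play_rows --pt "1 -0.001 0 0.002 0" --pt "1 -0.001 0 0.003 0" --pt "1 -0.001 0 0.003 0"

```text
time_s: 20.75
position: [590.8, 265.2, 143.7]
tcp_rot: [3.141, 0.002, -2.894]
ft_force: [1.0, -0.3, 2.0]
width: 0.006
grip_force: 0.5
```

Call:
play_rows --pt "1 -0.001 0 0.002 0" --pt "1 -0.001 0 0.003 0" --pt "1 -0.001 0 0.003 0"

```text
time_s: 21.05
position: [592.0, 265.6, 140.9]
tcp_rot: [3.141, 0.002, -2.894]
ft_force: [1.5, 0.2, 4.7]
width: 0.005
grip_force: 2.4
```

Call:
play_rows --pt "1 0 0 0.0015 0" --pt "1 0 0 0.0025 0" --pt "1 0 0 0.0025 0"

```text
time_s: 21.35
position: [592.2, 265.6, 140.3]
tcp_rot: [3.141, 0.003, -2.895]
ft_force: [-1.6, -2.2, 16.7]
width: 0.006
grip_force: 8.6
```

```bash
python3 st.py
```

```text
[592.24579822 265.6185787  140.28318924] [ 3.14064026e+00  3.12506145e-03 -2.89457957e+00] 0.005731532947057961 [-1.59056939 -2.23641583 16.72209459] 8.559225015342236
h,y,v 32.19604108380684 50.46711735840332 77.88318923784627 slope x,z 66.82418409878733 51.350799865822246
yaw err (rad) -0.0005869157472599973
```

Firm stop (16.7 N, no further travel): the keeper is down. Retreat and check.

Call:
play_rows --pt "1 0 0 -0.01 0" --pt "1 0 0 -0.04 0" --pt "1 0 0 -0.09 0" --pt "1 -0.02 -0.01 -0.14 0" --pt "1 -0.055 -0.01 -0.16 0" --pt "1 -0.055 -0.01 -0.16 0" --pt "1 -0.055 -0.01 -0.16 0"

```text
time_s: 22.05
position: [646.7, 269.0, 296.9]
tcp_rot: [-3.141, -0.001, -2.895]
ft_force: [-0.5, -0.3, -0.6]
width: 0.011
grip_force: 0.0
```

```bash
python3 st.py;  python3 - <<'E'
from h import *
from bail import *
im,p=grab("wrist"); cv2.imwrite("pics/w10.png",im)
g=cv2.cvtColor(im,cv2.COLOR_BGR2GRAY).astype(float); hs=cv2.cvtColor(im,cv2.COLOR_BGR2HSV)
for a in np.arange(-.12,.4,.06):
    v=[g[tuple(np.round(proj(p,bar(a,y))).astype(int)[::-1])] for y in range(-20,21,2)]; print(round(a,2),round(np.mean(v)),proj(p,bar(a,0)).round(1))
print([proj(p,W(x,y,0)).round(1).tolist() for x,y in ((0,0),(105,0),(0,100),(105,100))])
seg=lambda t:[(int(q[0]),int(q[-1])) for q in np.split(t,np.where(np.diff(t)>2)[0]+1) if len(q)>1]
for v in range(80,200,10):
    u=np.where(cv2.inRange(hs,(8,8,90),(45,255,255))[v,100:560])[0]+100; w=np.where(amber(im)[v,100:560])[0]+100
    print(v,seg(u) if len(u) else 0,seg(w) if len(w) else 0)
u=int(proj(p,bar(0,0))[0]); print([int(t) for t in g[90:200:3,u]])
E
```

```text
[646.74397115 269.04874741 296.91335396] [-3.14144369e+00 -1.12910065e-03 -2.89458133e+00] 0.010899420710823582 [-0.45525393 -0.25260496 -0.57892553] 0.0
h,y,v 85.8728634412804 40.43638203773399 234.51335396460084 slope x,z 191.62475821816125 160.15809033939624
yaw err (rad) -0.0005886779192452174
-0.12 125 [280.6 137.7]
-0.06 117 [280.1 135.1]
0.0 70 [279.5 132.6]
0.06 50 [278.8 130.4]
0.12 51 [278.2 128.3]
0.18 57 [277.5 126.5]
0.24 97 [276.8 125. ]
0.3 112 [276.1 123.7]
0.36 116 [275.3 122.6]
[[285.0, 103.4], [282.0, 192.1], [373.5, 103.3], [378.0, 192.0]]
80 [(521, 538)] 0
90 [(275, 291), (367, 387), (516, 534)] 0
100 [(266, 303), (359, 395)] [(265, 304), (355, 394)]
110 [(264, 304), (355, 397)] 0
120 [(263, 305), (355, 398)] 0
130 [(393, 397)] 0
140 [(261, 304), (356, 399)] 0
150 [(260, 304), (356, 376), (384, 399)] 0
160 [(260, 304), (356, 400)] 0
170 [(259, 304), (357, 400)] [(263, 297), (361, 368)]
180 [(261, 299), (359, 401)] [(260, 304), (355, 360)]
190 [] []
[90, 83, 83, 80, 93, 133, 130, 129, 131, 129, 130, 131, 79, 50, 51, 125, 135, 136, 134, 136, 136, 135, 135, 133, 135, 124, 85, 85, 85, 85, 82, 74, 97, 100, 101, 101, 100]
```

Run:
```python
from h import *
from bail import *
for n in ("side","top"):
    im,p=grab(n); g=cv2.cvtColor(cv2.resize(im,None,fx=4,fy=4,interpolation=cv2.INTER_CUBIC),cv2.COLOR_BGR2GRAY).astype(float)
    for ys in ((-55,-30),(30,70)):
        print(n,ys,[(round(a,2),round(np.mean([g[tuple(np.round(4*proj(p,bar(a,y))+1.5).astype(int)[::-1])] for y in range(*ys,3)]))) for a in np.arange(-.24,.41,.06)])
```

```text
side (-55, -30) [(np.float64(-0.24), 74), (np.float64(-0.18), 71), (np.float64(-0.12), 72), (np.float64(-0.06), 72), (np.float64(0.0), 76), (np.float64(0.06), 82), (np.float64(0.12), 89), (np.float64(0.18), 100), (np.float64(0.24), 110), (np.float64(0.3), 119), (np.float64(0.36), 127)]
side (30, 70) [(np.float64(-0.24), 66), (np.float64(-0.18), 69), (np.float64(-0.12), 74), (np.float64(-0.06), 82), (np.float64(0.0), 91), (np.float64(0.06), 103), (np.float64(0.12), 115), (np.float64(0.18), 124), (np.float64(0.24), 134), (np.float64(0.3), 141), (np.float64(0.36), 150)]
top (-55, -30) [(np.float64(-0.24), 79), (np.float64(-0.18), 73), (np.float64(-0.12), 60), (np.float64(-0.06), 48), (np.float64(0.0), 45), (np.float64(0.06), 45), (np.float64(0.12), 47), (np.float64(0.18), 48), (np.float64(0.24), 47), (np.float64(0.3), 50), (np.float64(0.36), 49)]
top (30, 70) [(np.float64(-0.24), 86), (np.float64(-0.18), 83), (np.float64(-0.12), 64), (np.float64(-0.06), 41), (np.float64(0.0), 32), (np.float64(0.06), 34), (np.float64(0.12), 39), (np.float64(0.18), 45), (np.float64(0.24), 50), (np.float64(0.3), 52), (np.float64(0.36), 54)]
```

```bash
python3 -c "
from bench import workorder
print(workorder.job_done())"
```

```text
the job is handed in; nothing more can be done
None
```

The jar was rolled label-up and laid in the empty cradle, foot at the stop and label outward. The keeper was then pressed down to its stop, and the job was handed in; it returned no verdict.

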